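Tuck the wax guard under the embedding station's flap and hold it

ROBOT

A 6-joint arm with a two-finger parallel gripper is mounted at the origin on the work surface. World frame = base frame: x ahead of the robot, y to its left, z up, the work surface at z = 0. Lengths are in mm, angles in rad, forces in N, time in s.
With the tool pointing down it reaches from about 350 to 975 mm from the base axis. Payload 7.1 kg.
Tool frame: the origin (TCP) lies at the very end of the fingers, on their centre line; the grasp point (between the pads) lies 19 mm behind it; x points along the fingers, y is the direction in which the jaws open and shut, and the axes are right-handed (so a half turn about x gives the same grasp; the last joint's range is limited). The gripper opens to 88 mm and grips with 3 to 60 N. Pads are 20 mm wide; open, the fingers measure 115 mm over their backs; the gripper's body (75 mm by 178 mm) begins 61 mm behind the grasp point.
Start: joints at [-0.019, 0.423, 1.63, -0, 1.089, -0.019], TCP at [624.984, 0.026, 222.675] pointing down, gripper open.
Joint ranges: [-3, 3], [-0.9, 2.11], [0.09, 2.58], [-1.31, 4.45], [0.11, 2.69], [-2.54, 2.54]. Speed limits (rad/s): [2.39, 2.39, 3.01, 3.14, 3.14, 3.14].

INTERFACE

Orientations are given as a rotation vector (axis times angle).
In Python, from workcell import ctrl gives the robot as it stands. The module is installed in compiled form; this text tells all that it offers.
- The arm moves only by the tool carry_out, never from a script. Its argument "commands" is a list of rows, each a list of 6 numbers: the shift along the tool's x, y, z in m, then the turn, a rotation vector about the tool's x, y, z in degrees. In form: [[tx, ty, tz, rx, ry, rz], ...]. A call has 1 to 8 rows; each row shifts and turns the pose as measured when the row begins, along the tool's axes as they then stand; what a row does not reach is not made up. A row lasts 1/8 s, in which the tool goes at most 62.5 mm and 10.7 degrees, less where a joint would pass 70% of its speed; a pose out of reach is approached as far as the arm can. A call with a gripper value outside its range is refused whole. "grip" is the closure, from 0 (fully open) to 1 (shut), set as the call begins (left out, the last holds). The fingers move at their own pace and stop on an object; the grip force is fixed at half the most. Time passes only in rows, so rows that do not move let the fingers close. It gives the time, the measured TCP pose, the force and the opening at its end, in the units of the state.
- ctrl.get_obs(): the state, without advancing time (a new reading comes with each control period).
- ctrl.get_image(name): name is "scene" or "side" or "wrist"; returns a dict with "pixels" (480x640x3 uint8, blue, green, red), "intrinsics" (3x3 intrinsics, pixels), "rvec" (rotation vector, rad) and "tvec" (3), from world to camera coordinates, as OpenCV has them. Camera axes: x right, y down, z forward; pixel columns grow to the right and rows downward; lengths in mm; the calibration is good to about 2 mm. A picture is of the moment at which its call begins. There is no depth.
- ctrl.close_job(): hands the job in, once; it reports no verdict.
The state is a dict: "t": time; "qpos": joint angles; "qvel": joint speeds; "joint_torque": joint torques, N m; "ee_pos": TCP position; "orientation": TCP orientation; "ft_force": force on the tool from outside, world axes, zero at the start; "moment": the same for the moment, N m; "width": finger opening in mm.
Only numpy, scipy, OpenCV 4.12 (cv2) and the standard library are available. Lean on these libraries where they do the work, as an engineer would, in place of code of your own. Each camera call takes 0.05 s, during which the arm holds its last target. There are 200 camera calls.

TASK

Lift the blue wax guard out of its white holder by its black fin and lay it on the embedding station's aluminium board, centred between the two dark lines. Slide its front edge (the straight edge farthest from the fin) under the lapped orange flap, without lifting the flap, until it meets the stop beneath. Finish while still gripping the fin and pressing the guard flat on the board with about 10 N, so that a colleague can fasten it: do not let go, and leave everything else undisturbed.

Things in the scene. Friction and masses are not known exactly. Their poses are not given: they have to be found in the camera images.
- guard_grip (a point): Centre of the guard's black grip fin, which is upright, 10 mm thick in x, 50 mm wide in y and 40 mm tall. This point is 26 mm above the guard's underside, 22 mm above the plate's top face and 18 mm below the fin's top. Axes: x towards the guard's front edge (70 mm ahead), y along the fin, z up.
- guard_edge (a point): Middle of the guard's front edge, at its underside: 70 mm ahead (+x) of guard_grip and 26 mm below it. Same axes.
- guard: The wax guard, a loose blue plate 96 (x) x 100 (y) x 4 mm, about 0.18 kg, underside flat, with 10 mm kerbs standing on the rear half of its two y ends and the fin 22 mm behind (-x) its middle. Origin at the middle of its underside, 22 mm ahead (+x) of guard_grip and 26 mm below it. Same axes as guard_grip.
- holder: White block 150 x 150 x 19 mm fixed to the table, with an open cavity 102 x 106 mm and 7 mm deep in its top, in which the guard lies at the start with 3 mm of play all round, its kerbs and fin sticking out. Origin at the middle of its underside, axes roughly as the guard's.
- station: Cream deck of the embedding station, 300 (x) x 260 (y) x 26 mm, fixed to the table; origin at the middle of its underside, x from its open front towards the flap and its hinge, z up. Two bystander cassettes lie on it to the left and right of the board.
- board: Aluminium board fixed on the deck, 205 (x) x 130 (y) x 4 mm, its top face 30 mm above the table; the guard is pressed onto it. Two dark lines along x, 108 mm apart, lie 4 mm outside each side of a centred guard. Origin at the middle of its underside, axes as the station's.
- flap_edge (a point): Middle of the lower front edge of the orange flap when it is down: 7 mm above the board's top face, so the gap is 7 mm high. The flap is 70 (x) x 160 (y) x 4 mm. Axes as the station's; the board lies open for 142 mm in front (-x) of it.
- stop (a point): Middle of the foot of the stop under the flap, on the board's top face: 25 mm behind (+x) the flap's front edge. The stop is rigid, 150 mm wide in y and 6.5 mm high. The guard is home when guard_edge is here. Axes as the station's.
- flap (a joint): Angle of the flap about its hinge, 70 mm behind its front edge: 0 is down, positive is lifted. It is light (80 g), held down by its own weight only; 0.06 rad lifts its front edge by 4 mm.
- cassette_a: bystander: yellow cassette 40 x 28 x 7 mm on the deck, on the -y side of the board. Origin under its middle.
- cassette_b: bystander: green cassette 40 x 28 x 7 mm on the deck, on the +y side of the board. Origin under its middle.
- jar: bystander: small jar 44 mm across and 50 mm tall beyond the holder. Origin under its middle.
- mould: bystander: small open steel mould 37 x 30 x 12 mm on the robot's side of the holder. Origin under its middle.
- brush: bystander: brush lying on the left of the table. Origin under its middle.
- pot: bystander: jar with a red cap, 60 mm across and 70 mm tall, on the right of the table. Origin under its middle.
- tray: bystander: grey two-part tray 120 x 80 x 30 mm on the left of the table. Origin under its middle.

How it is judged:
By the outcome, as a careful person would: the job done as asked, in the order asked, and still so for the second after the job is handed in, while the arm keeps its last pose, push and grip.
It also fails if it takes over 45 s, if anything falls off the work surface, if the arm or the gripper's body presses on something with over 40 N, if the wrist force passes 120 N, or if a joint passes its speed limit or range.

## Working session

There is one attempt and no reset: what is moved stays moved. The work goes in short steps, Python scripts to look and compute and a tool call to move; the robot and the scene stay as the last step left them, time stands still between calls to the robot, and variables do not carry over. Pictures are saved under pics/ and viewed, about 8 in all and at most 12, crops included, and the job is handed in when it is done.

Besides the shell and the picture viewer there is one more tool, called after "Call:" as name(argument=value, ...) on one line, values as JSON. carry_out: Moves the arm, as the interface text tells. Its arguments: {"type":"object","properties":{"commands":{"type":"array"},"grip":{"type":"number"}},"required":["commands"]}

```bash
mkdir -p pics; cat > h.py <<'E'
import numpy as np, cv2
from workcell import ctrl
def img(n):
    d=ctrl.get_image(n); K=np.array(d["intrinsics"],float); R=cv2.Rodrigues(np.array(d["rvec"],float))[0]; t=np.array(d["tvec"],float).ravel()
    return np.array(d["pixels"]),K,R,t
def ray(uv,z,K,R,t):
    uv=np.atleast_2d(np.array(uv,float)); d=(np.c_[uv,np.ones(len(uv))]@np.linalg.inv(K).T)@R; c=-R.T@t
    return c+d*((z-c[2])/d[:,2])[:,None]
def proj(P,K,R,t):
    p=(np.atleast_2d(P)@R.T+t)@K.T; return p[:,:2]/p[:,2:]
E
python3 - <<'E'
from h import *
o=ctrl.get_obs(); print(o)
for n in("scene","side"):
    p,K,R,t=img(n); cv2.imwrite(f"pics/{n}1.png",p); print(n,K[0,0],-R.T@t)
    np.savez(n+"1.npz",p=p,K=K,R=R,t=t)
E
```

```text
{'t': 0.0, 'qpos': array([-1.90004034e-02,  4.23844694e-01,  1.63071856e+00,  9.98576002e-07,
        1.08860024e+00, -1.90337776e-02]), 'qvel': array([-0.00477598, -0.0010284 ,  0.00032933,  0.00118977, -0.00132327,
       -0.0020193 ]), 'joint_torque': array([ 1.28069914e-03, -5.44622147e+01, -2.73670936e+01,  6.42951974e-02,
        2.27214623e-02, -1.51321510e-04]), 'ee_pos': array([6.24422738e+02, 3.67104745e-02, 2.21888078e+02]), 'orientation': array([ 1.20845503,  1.21039425, -1.21031725]), 'ft_force': array([-0.45077756,  0.24067431,  0.09978487]), 'moment': array([-0.02492684, -0.02699541, -0.01008152]), 'width': 87.30345418501173}
scene 435.6843227592535 [1219.1213274   727.53516174  735.2241477 ]
side 593.8645733526976 [  459.40321275 -1186.48721326  1024.57073529]
```

View pics/scene1.png

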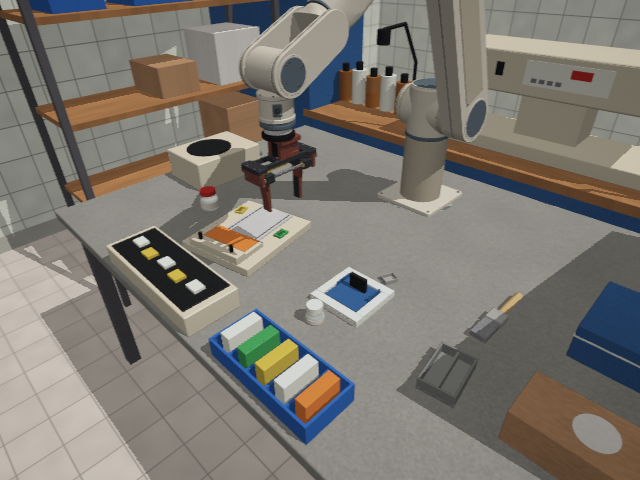

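View pics/side1.png

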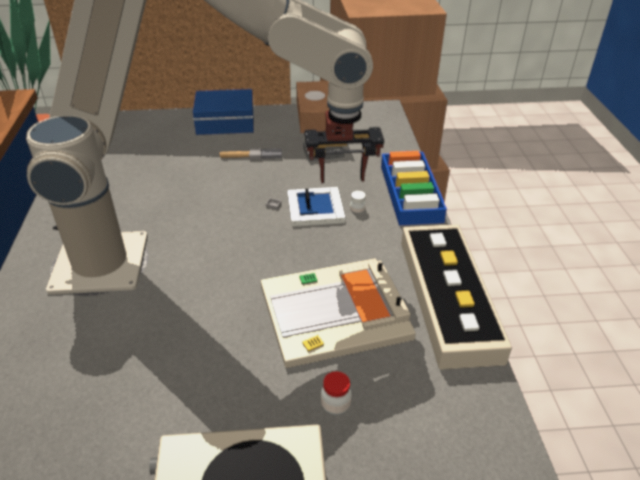

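The scene view shows the holder with the blue guard at about (357,292) and the station at (250,235). In the side view they are at (317,205) and (335,312), with the orange flap at (365,297). Next I'll take coarse positions from colour masks.

```bash
cat > m.py <<'E'
from h import *
def blobs(p,lo,hi,roi,amin=60):
    h=cv2.cvtColor(p,cv2.COLOR_BGR2HSV); m=cv2.inRange(h,np.array(lo),np.array(hi)); k=np.zeros_like(m); x0,y0,x1,y1=roi; k[y0:y1,x0:x1]=m[y0:y1,x0:x1]
    c=cv2.findContours(k,cv2.RETR_EXTERNAL,cv2.CHAIN_APPROX_NONE)[0]
    return sorted([x for x in c if cv2.contourArea(x)>amin],key=cv2.contourArea,reverse=True)
def quad(c):
    h=cv2.convexHull(c); 
    for e in np.linspace(.01,.15,60):
        q=cv2.approxPolyDP(h,e*cv2.arcLength(h,True),True)
        if len(q)<=4:break
    return q[:,0,:].astype(float)
E
python3 - <<'E'
from m import *
for n,items in {"side":[("blue",(100,90,40),(125,255,255),(285,180,350,230),16),("orange",(3,130,80),(18,255,255),(320,255,400,330),37),("white",(0,0,170),(180,60,255),(280,180,350,230),19),("board",(0,0,150),(180,30,255),(262,262,350,345),30),("yellow",(20,130,80),(33,255,255),(290,325,340,355),30),("green",(45,100,50),(80,255,255),(290,265,330,290),30)],
 "scene":[("blue",(100,90,40),(125,255,255),(310,260,400,320),16),("orange",(3,130,80),(18,255,255),(195,215,270,265),37),("white",(0,0,170),(180,60,255),(305,260,400,325),19)]}.items():
    d=np.load(n+"1.npz"); p,C=d["p"],(d["K"],d["R"],d["t"])
    for nm,lo,hi,roi,z in items:
        b=blobs(p,lo,hi,roi,15)
        if not b: print(n,nm,"none"); continue
        c=b[0]; q=quad(c); w=ray(q,z,*C)[:,:2]
        print(n,nm,cv2.contourArea(c),q.astype(int).tolist(),w.round(0).tolist(),"mean",w.mean(0).round(1))
E
```

```text
side blue 525.5 [[298, 194], [328, 194], [332, 211], [301, 213]] [[529.0, 237.0], [616.0, 230.0], [619.0, 147.0], [532.0, 145.0]] mean [574.  189.8]
side orange 1307.0 [[366, 270], [389, 315], [362, 321], [342, 275]] [[674.0, -127.0], [704.0, -279.0], [641.0, -293.0], [614.0, -140.0]] mean [ 658.  -209.6]
side white 921.0 [[338, 187], [343, 218], [290, 219], [288, 189]] [[649.0, 259.0], [646.0, 108.0], [499.0, 116.0], [501.0, 261.0]] mean [573.7 186.1]
side board 3769.0 [[341, 282], [349, 322], [281, 344], [262, 281]] [[609.0, -157.0], [612.0, -287.0], [458.0, -339.0], [419.0, -138.0]] mean [ 524.6 -230.3]
side yellow 141.0 [[318, 337], [322, 344], [309, 350], [304, 342]] [[539.0, -326.0], [546.0, -346.0], [517.0, -360.0], [508.0, -337.0]] mean [ 527.3 -342.3]
side green 77.0 [[315, 280], [302, 282], [301, 276], [313, 275]] [[547.0, -145.0], [515.0, -149.0], [514.0, -128.0], [544.0, -127.0]] mean [ 530.2 -137.4]
scene blue 829.0 [[348, 274], [379, 289], [356, 311], [325, 293]] [[527.0, 133.0], [519.0, 230.0], [620.0, 240.0], [624.0, 142.0]] mean [572.5 186.1]
scene orange 598.5 [[204, 234], [219, 225], [258, 241], [244, 251]] [[700.0, -285.0], [640.0, -295.0], [612.0, -139.0], [671.0, -128.0]] mean [ 655.7 -211.8]
scene white 2685.0 [[394, 291], [360, 324], [309, 320], [348, 267]] [[502.0, 263.0], [649.0, 277.0], [721.0, 184.0], [507.0, 115.0]] mean [594.6 209.8]
```

```bash
python3 - <<'E'
from m import *
o=ctrl.get_obs(); print(cv2.Rodrigues(o["orientation"])[0].round(3))
p,K,R,t=img("wrist"); cv2.imwrite("pics/w1.png",p); print(K[0,0],K[:2,2],-R.T@t,R.round(2).tolist())
E
```

```text
[[-0.001  1.    -0.   ]
 [ 0.    -0.    -1.   ]
 [-1.    -0.001 -0.   ]]
356.7457192484204 [318.56014933 237.365769  ] [624.95808531  70.68898306 384.38422644] [[1.0, 0.0, -0.0], [0.0, -0.97, 0.26], [-0.0, -0.26, -0.97]]
```

View pics/w1.png

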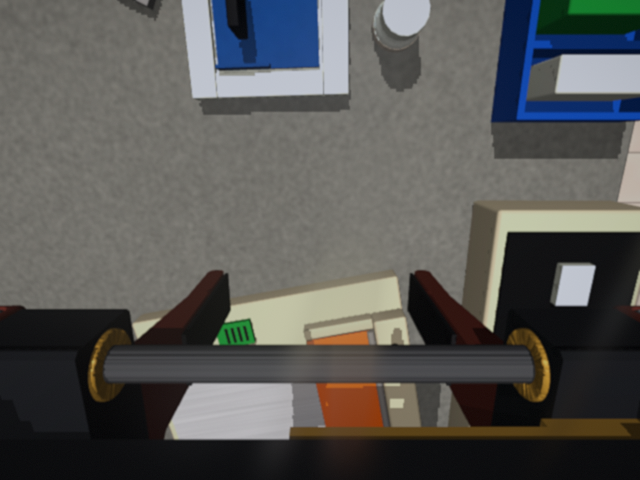

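The wrist camera shows the holder at (268,40) and the fin at (235,15), and the jaws already open along the fin's thickness. I'll hover so the guard is fully in view.

Call:
carry_out(commands=[[0, -0.017, -0.05, 0, 0, 0], [0, -0.017, -0.05, 0, 0, 0], [0, -0.017, -0.045, 0, 0, 0], [0, 0, 0, 0, 0, 0]], grip=0)

```text
t: 0.65
ee_pos: [572.1, 147.9, 220.9]
orientation: [1.21, 1.21, -1.213]
ft_force: [-0.3, 0.0, -0.1]
width: 87.7
```

```bash
python3 - <<'E'
from m import *
p,K,R,t=img("wrist"); cv2.imwrite("pics/w2.png",p); np.savez("w2.npz",p=p,K=K,R=R,t=t); o=ctrl.get_obs(); print(o["ee_pos"],o["t"],-R.T@t)
for c in blobs(p,(100,90,30),(125,255,255),(0,0,640,300),2000)[:2]:
    q=quad(c); w=ray(q,16,K,R,t)[:,:2]; print(cv2.contourArea(c),q.tolist(),w.round(1).tolist(),w.mean(0))
E
```

```text
[572.81141622 146.68261692 220.9622014 ] 0.7 [572.98293069 218.62188771 383.27096798]
16786.0 [[639.0, 1.0], [639.0, 275.0], [522.0, 256.0], [562.0, 0.0]] [[861.8, 339.9], [923.0, 76.0], [791.8, 98.0], [792.2, 340.9]] [842.22089299 213.68202557]
9241.0 [[368.0, 120.0], [368.0, 218.0], [278.0, 224.0], [270.0, 124.0]] [[620.7, 238.2], [624.0, 140.2], [529.2, 133.9], [524.6, 234.7]] [574.61488051 186.75754004]
```

View pics/w2.png

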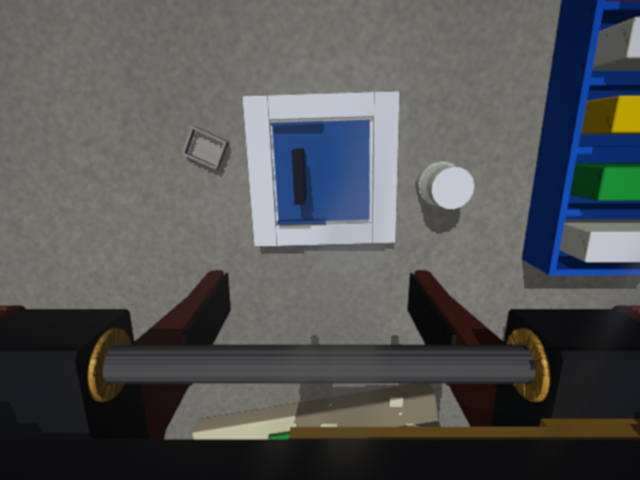

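Guard corners come out 96–98 by 98–101 mm, which fits. Its centre is about (574.6,186.8) with yaw +2.4°, so the fin should be near (552.6,185.9). I'll move above the fin and check.

Call:
carry_out(commands=[[0.04, -0.01, -0.02, 0, 0, 0], [0.05, -0.01, -0.019, 0, 0, 0], [0.05, 0, 0, -2.4, 0, 0], [0, 0, 0, 0, 0, 0]], grip=0.3)

```text
t: 1.2
ee_pos: [556.2, 183.0, 78.9]
orientation: [1.184, 1.223, -1.182]
ft_force: [-0.0, -1.0, 1.0]
width: 62.0
```

```bash
python3 - <<'E'
from m import *
o=ctrl.get_obs(); r=cv2.Rodrigues(o["orientation"])[0]; print(o["ee_pos"],np.degrees(np.arctan2(r[1,1],r[0,1])),o["width"])
d=np.load("w2.npz"); C=(d["K"],d["R"],d["t"])
c=blobs(d["p"],(0,0,0),(180,255,35),(275,135,320,215),100)
for x in c: 
  q=cv2.boxPoints(cv2.minAreaRect(x)); print(q.round(1).tolist(),ray(q,56,*C)[:,:2].round(1).tolist(),ray(q.mean(0),45,*C).round(1))
E
```

```text
[556.22224566 182.98833827  78.89745597] 2.0266679564037657 61.95915980015822
```

```bash
python3 - <<'E'
from m import *
d=np.load("w2.npz"); C=(d["K"],d["R"],d["t"])
x=blobs(d["p"],(0,0,0),(180,255,70),(285,140,315,212),100)[0]
q=cv2.boxPoints(cv2.minAreaRect(x)); print(q.round(1).tolist(),ray(q,56,*C)[:,:2].round(1).tolist(),ray(q.mean(0),45,*C).round(1))
E
```

```text
[[291.6000061035156, 149.1999969482422], [304.1000061035156, 148.5], [307.0, 203.8000030517578], [294.5, 204.5]] [[548.3, 211.5], [559.4, 212.0], [561.5, 162.3], [549.9, 161.7]] [[554.1 186.3  45. ]]
```

Call:
carry_out(commands=[[0.025, -0.0035, -0.003, 0, 0, 0], [0.02, 0, 0, 0, 0, 0], [0.009, 0, 0, 0, 0, 0], [0, 0, 0, 0, 0, 0]])

```text
t: 1.7
ee_pos: [558.8, 184.4, 28.8]
orientation: [1.193, 1.216, -1.179]
ft_force: [-0.1, -0.8, 0.5]
width: 61.6
```

Call:
carry_out(commands=[[0.003, -0.005, -0.0015, 0, 0, 0], [0, 0, 0, 0, 0, 0]])

```text
t: 1.95
ee_pos: [554.6, 186.0, 27.1]
orientation: [1.195, 1.215, -1.177]
ft_force: [-0.7, -0.1, -0.7]
width: 61.2
```

```bash
cat > s.py <<'E'
from h import *
o=ctrl.get_obs(); r=cv2.Rodrigues(o["orientation"])[0]
print(round(o["t"],2),"pos",o["ee_pos"].round(1),"yaw",np.degrees(np.arctan2(r[1,1],r[0,1])).round(2),"toolx",r[:,0].round(4),"F",np.round(o["ft_force"],1),"M",np.round(o["moment"],2),"w",round(o["width"],1))
E
python3 s.py
```

```text
1.95 pos [554.6 186.   27.1] yaw 1.67 toolx [ 0.013   0.0022 -0.9999] F [-0.7 -0.1 -0.7] M [-0.02 -0.   -0.03] w 61.2
```

Call:
carry_out(commands=[[0.0025, -0.001, 0, -0.7, -0.13, -0.75], [0, 0, 0, 0, 0, 0]])

```text
t: 2.2
ee_pos: [554.0, 186.3, 25.2]
orientation: [1.178, 1.229, -1.178]
ft_force: [-0.1, 0.8, -0.3]
width: 61.6
```

```bash
python3 s.py
```

```text
2.2 pos [554.  186.3  25.2] yaw 2.45 toolx [ 3.e-04 -4.e-04 -1.e+00] F [-0.1  0.8 -0.3] M [0.04 0.02 0.  ] w 61.6
```

Call:
carry_out(commands=[[0, 0, 0, 0, 0, 0], [0, 0, 0, 0, 0, 0], [0, 0, 0, 0, 0, 0], [0, 0, 0, 0, 0, 0], [0, 0, 0, 0, 0, 0], [0, 0, 0, 0, 0, 0]], grip=1)

```text
t: 2.95
ee_pos: [554.0, 186.3, 25.3]
orientation: [1.177, 1.229, -1.178]
ft_force: [0.4, -0.0, -0.0]
width: 10.0
```

```bash
python3 s.py
```

```text
2.95 pos [554.  186.3  25.3] yaw 2.44 toolx [ 2.e-04 -4.e-04 -1.e+00] F [ 0.4 -0.  -0. ] M [0.01 0.1  0.01] w 10.0
```

The jaws hold the fin with a width of 10.0 mm. I'll lift about 90 mm straight up.

Call:
carry_out(commands=[[-0.01, 0, 0, 0, 0, 0], [-0.02, 0, 0, 0, 0, 0], [-0.03, 0, 0, 0, 0, 0], [-0.03, 0, 0, 0, 0, 0], [0, 0, 0, 0, 0, 0], [0, 0, 0, 0, 0, 0]])

```text
t: 3.7
ee_pos: [554.1, 186.4, 122.0]
orientation: [1.179, 1.228, -1.176]
ft_force: [-0.2, 0.5, -2.4]
width: 9.7
```

```bash
python3 s.py; python3 - <<'E'
from m import *
p,K,R,t=img("wrist"); cv2.imwrite("pics/w3.png",p); np.savez("w3.npz",p=p,K=K,R=R,t=t)
p,K,R,t=img("side"); cv2.imwrite("pics/s3.png",p); np.savez("side3.npz",p=p,K=K,R=R,t=t)
E
```

```text
3.7 pos [554.1 186.4 122. ] yaw 2.44 toolx [ 1.9e-03  1.0e-04 -1.0e+00] F [-0.2  0.5 -2.4] M [-0.    0.01  0.02] w 9.7
```

View pics/w3.png

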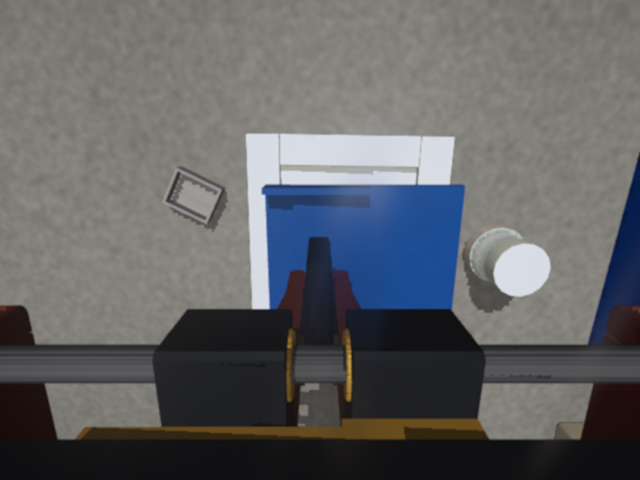

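The guard is in hand and level. Its +y edge runs (265,188)–(463,185) and its front edge (463,185)–(452,308). I'll work out the in-hand offset from those, then carry.

```bash
cat > g.py <<'E'
# guard in tool frame: fit front edge and +y edge of the blue plate in a wrist picture
from m import *
def guard(p,C,tcp,yaw,ztop,rowmin=0,show=True):
    c=max(blobs(p,(100,120,40),(125,255,255),(230,rowmin,500,306),3000),key=cv2.contourArea)
    m=np.zeros(p.shape[:2],np.uint8); cv2.drawContours(m,[c],-1,255,-1)
    rows=np.where(m.any(1))[0]; r0=rows[0]
    fr=[(np.where(m[r])[0].max()+.5,r) for r in range(r0+12,300,2)]
    cx=int(np.median([f[0] for f in fr])); yy=[(cc,np.where(m[:,cc])[0].min()-.5) for cc in range(380,cx-15,3)]
    F=ray(fr,ztop,*C)[:,:2]; Y=ray(yy,ztop,*C)[:,:2]
    a=np.radians(yaw); B=np.array([[np.cos(a),np.sin(a)],[-np.sin(a),np.cos(a)]])
    F=(F-tcp[:2])@B.T; Y=(Y-tcp[:2])@B.T
    return np.polyfit(F[:,1],F[:,0],1),np.polyfit(Y[:,0],Y[:,1],1)
E
python3 - <<'E'
from g import *
d=np.load("w3.npz")
f,y=guard(d["p"],(d["K"],d["R"],d["t"]),np.array([554.1,186.4]),2.44,112.7)
print("front: x at y=0,50",np.polyval(f,0),np.polyval(f,50),"slope deg",np.degrees(f[0])); print("ye at x=20,70",np.polyval(y,[20,70]))
E
```

```text
front: x at y=0,50 70.26850625101045 70.33810243960015 slope deg 0.07975135752772156
ye at x=20,70 [49.99057956 50.04460611]
```

Call:
carry_out(commands=[[0, -0.003, 0.02, 0, 0, 0], [0, -0.005, 0.045, 0, 0, 0], [0, -0.005, 0.05, 0, 0, 0], [0, -0.005, 0.05, 0, 0, 0], [0, -0.005, 0.05, 0, 0, 0], [0, -0.005, 0.05, 0, 0, 0], [0, -0.005, 0.05, 0, 0, 0], [0, 0, 0.03, 0, 0, 0]])

```text
t: 4.8
ee_pos: [527.6, -175.3, 114.9]
orientation: [1.17, 1.239, -1.184]
ft_force: [-0.7, -0.3, -1.5]
width: 9.6
```

```bash
python3 s.py
```

```text
4.8 pos [ 527.6 -175.3  114.9] yaw 2.62 toolx [-1.150e-02 -7.000e-04 -9.999e-01] F [-0.7 -0.3 -1.5] M [-0.01 -0.04 -0.07] w 9.6
```

Call:
carry_out(commands=[[0, -0.001, 0.028, 0, 0, 0.66], [0, -0.001, 0.03, 0, 0, 0], [0, 0, 0, -4, 0, 0], [0, 0, 0, -3.5, 0, 0], [0, 0, 0, 0, 0, 0]])

```text
t: 5.42
ee_pos: [520.2, -241.9, 110.2]
orientation: [1.08, 1.294, -1.086]
ft_force: [-0.4, 0.0, -1.7]
width: 10.0
```

```bash
python3 s.py; python3 - <<'E'
from m import *
p,K,R,t=img("wrist"); cv2.imwrite("pics/w4.png",p); np.savez("w4.npz",p=p,K=K,R=R,t=t)
E
```

```text
5.42 pos [ 520.2 -241.9  110.2] yaw 9.87 toolx [-0.0086  0.0027 -1.    ] F [-0.4  0.  -1.7] M [0.04 0.01 0.05] w 10.0
```

View pics/w4.png

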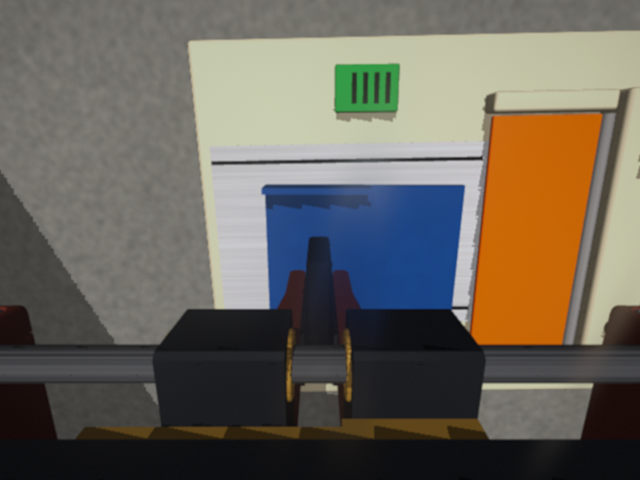

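The wrist view shows the +y dark line at (213,161)–(482,157), part of the −y line near (460,308), and the flap's front edge at (490,113)–(471,343). I'll measure these in world coordinates and relative to the guard.

```bash
cat > st.py <<'E'
from g import *
def station(p,C,tcp,yaw,c0,c1,r0,r1,o=(440,120,640,330),o0=130,o1=320,zf=37):
    g=cv2.cvtColor(p,cv2.COLOR_BGR2GRAY).astype(float)
    pts=[]
    for c in range(c0,c1,4):
        w=np.clip(np.median(g[r0:r1,c])-g[r0:r1,c]-40,0,None)
        if w.sum()>0: pts.append((c,r0+(w*np.arange(r1-r0)).sum()/w.sum()))
    L=ray(pts,30,*C)[:,:2]
    m=cv2.inRange(cv2.cvtColor(p,cv2.COLOR_BGR2HSV),np.array((3,150,80)),np.array((18,255,255)))
    E=[(np.where(m[r,o[0]:])[0].min()+o[0]-.5,r) for r in range(o0,o1,4)]
    E=ray(E,zf,*C)[:,:2]
    def ln(P):
        v=cv2.fitLine(P.astype(np.float32),cv2.DIST_HUBER,0,.01,.01).ravel(); return v
    l=ln(L);e=ln(E)
    if l[0]<0:l[:2]*=-1
    if e[1]<0:e[:2]*=-1
    print("line yaw",np.degrees(np.arctan2(l[1],l[0])),"flap yaw",np.degrees(np.arctan2(-e[0],e[1])))
    x=l[:2]; n=np.array([-x[1],x[0]])
    d=(l[2:]-tcp[:2])@n; 
    s=np.linalg.solve(np.c_[e[:2],-x],tcp[:2]-n*0-e[2:])
    print("line is",d,"to +y of TCP (centred: 54.0)  flap edge",s[1],"ahead of TCP"); return x,n
E
python3 - <<'E'
from st import *
d=np.load("w4.npz");C=(d["K"],d["R"],d["t"]);tcp=np.array([520.2,-241.9])
station(d["p"],C,tcp,9.87,225,475,150,170); station(d["p"],C,tcp,9.87,225,475,150,170,zf=41)
g=cv2.cvtColor(d["p"],cv2.COLOR_BGR2GRAY); print(g[300:316,456:468:3].T.tolist())
print(ray([[460,308]],30,*C))
f,y=guard(d["p"],C,tcp,9.87,110.2-9.3,175); print(f,y)
E
```

```text
line yaw 10.938747 flap yaw 10.964146
line is 58.099580279027045 to +y of TCP (centred: 54.0)  flap edge 109.55426631360032 ahead of TCP
line yaw 10.938747 flap yaw 10.964111
line is 58.099580279027045 to +y of TCP (centred: 54.0)  flap edge 107.74206092905276 ahead of TCP
[[196, 196, 195, 193, 188, 168, 111, 44, 39, 115, 182, 200, 199, 196, 188, 165], [197, 197, 195, 192, 189, 167, 111, 43, 39, 115, 182, 199, 198, 194, 194, 194], [197, 198, 195, 193, 188, 167, 111, 44, 46, 120, 183, 200, 197, 194, 193, 194], [197, 198, 196, 193, 190, 167, 113, 44, 48, 123, 184, 201, 198, 191, 184, 182]]
[[ 631.45670002 -271.85741827   30.        ]]
[2.35879119e-03 6.95659456e+01] [1.43454576e-03 4.99602866e+01]
```

Call:
carry_out(commands=[[0.01, 0, -0.004, -1.1, -0.24, 0.46], [0.015, 0, 0, 0, 0, 0], [0.015, 0, 0, 0, 0, 0], [0, 0, 0, 0, 0, 0], [0, 0, 0, 0, 0, 0]])

```text
t: 6.1
ee_pos: [518.0, -236.9, 65.8]
orientation: [1.067, 1.296, -1.068]
ft_force: [-0.2, -0.5, -1.1]
width: 9.7
```

```bash
python3 s.py
```

```text
6.1 pos [ 518.  -236.9   65.8] yaw 10.95 toolx [-0.0023  0.0011 -1.    ] F [-0.2 -0.5 -1.1] M [ 0.01  0.04 -0.01] w 9.7
```

Call:
carry_out(commands=[[0.008, 0, 0, 0, -0.09, 0.12], [0.007, 0, 0, 0, 0, 0], [0.002, 0, 0, 0, 0, 0], [0, 0, 0, 0, 0, 0]])

```text
t: 6.6
ee_pos: [518.6, -237.1, 48.3]
orientation: [1.067, 1.292, -1.067]
ft_force: [0.5, -0.2, -1.1]
width: 10.1
```

```bash
python3 s.py; python3 - <<'E'
from st import *
p,K,R,t=img("wrist"); cv2.imwrite("pics/w5.png",p); np.savez("w5.npz",p=p,K=K,R=R,t=t)
E
```

```text
6.6 pos [ 518.6 -237.1   48.3] yaw 10.96 toolx [ 1.6e-03 -7.0e-04 -1.0e+00] F [ 0.5 -0.2 -1.1] M [-0.01 -0.02  0.03] w 10.1
```

View pics/w5.png

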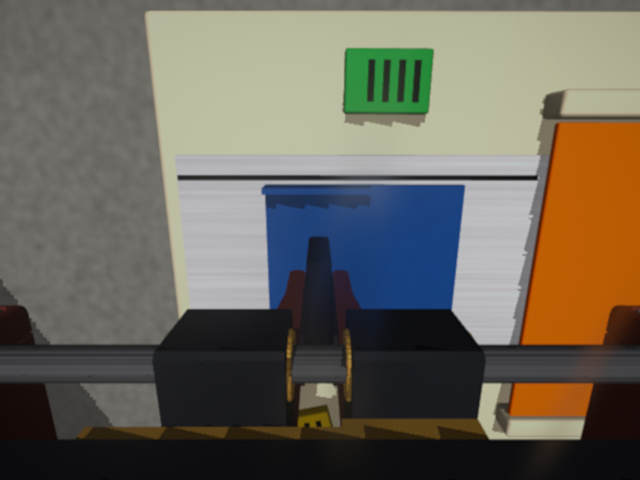

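The dark line lies at row 178 and the guard's +y edge at row 186, nearly parallel. The flap edge runs (555,122)–(512,415).

```bash
python3 - <<'E'
from st import *
d=np.load("w5.npz");C=(d["K"],d["R"],d["t"]);tcp=np.array([518.6,-237.1])
station(d["p"],C,tcp,10.96,190,530,168,184,o=(480,0,0,0))
station(d["p"],C,tcp,10.96,190,530,168,184,o=(480,0,0,0),zf=41)
g=cv2.cvtColor(d["p"],cv2.COLOR_BGR2GRAY)
print(g[172:190,440].tolist())
f,y=guard(d["p"],C,tcp,10.96,48.3-9.3,181); print(f,y)
E
```

```text
line yaw 10.924954 flap yaw 10.937673
line is 53.022653816362435 to +y of TCP (centred: 54.0)  flap edge 110.28822789774097 ahead of TCP
line yaw 10.924954 flap yaw 10.937631
line is 53.022653816362435 to +y of TCP (centred: 54.0)  flap edge 107.74277768601885 ahead of TCP
[180, 179, 161, 109, 52, 26, 33, 69, 132, 178, 188, 174, 135, 81, 59, 62, 63, 63]
[-2.25734452e-04  6.99556669e+01] [1.43241793e-04 4.99978034e+01]
```

Call:
carry_out(commands=[[0.002, 0, 0.001, 0, 0.06, -0.09], [0.0015, 0, 0, 0, 0, 0], [0.001, 0, 0, 0, 0, 0]])

```text
t: 7.02
ee_pos: [519.2, -238.4, 44.1]
orientation: [1.067, 1.293, -1.067]
ft_force: [0.2, -0.5, -1.7]
width: 10.0
```

```bash
python3 s.py
```

```text
7.03 pos [ 519.2 -238.4   44.1] yaw 10.95 toolx [ 7.e-04 -4.e-04 -1.e+00] F [ 0.2 -0.5 -1.7] M [0.03 0.05 0.05] w 10.0
```

Call:
carry_out(commands=[[0.001, 0, 0, 0, 0, 0], [0.001, 0, 0, 0, 0, 0]])

```text
t: 7.28
ee_pos: [519.3, -238.4, 43.3]
orientation: [1.067, 1.293, -1.067]
ft_force: [-4.9, 2.5, 17.8]
width: 9.9
```

```bash
python3 s.py
```

```text
7.28 pos [ 519.3 -238.4   43.3] yaw 10.96 toolx [ 6.e-04 -4.e-04 -1.e+00] F [-4.9  2.5 17.8] M [ 0.39  0.92 -0.02] w 9.9
```

On the board at TCP z 43.3, as expected. Now I'll slide forward under light pressure.

Call:
carry_out(commands=[[0.0001, 0, 0, 0, 0, 0], [0.0002, 0.004, 0, 0, 0, 0], [0.0002, 0.007, 0, 0, 0, 0], [0.0002, 0.007, 0, 0, 0, 0], [0.0002, 0.006, 0, 0, 0, 0]])

```text
t: 7.9
ee_pos: [542.0, -234.0, 43.3]
orientation: [1.066, 1.296, -1.069]
ft_force: [-4.9, -0.4, 5.0]
width: 10.1
```

```bash
python3 s.py
```

```text
7.9 pos [ 542.  -234.    43.3] yaw 10.96 toolx [-3.e-03 -3.e-04 -1.e+00] F [-4.9 -0.4  5. ] M [-0.14  0.42 -0.07] w 10.1
```

Call:
carry_out(commands=[[0.0002, 0.004, 0, 0, 0, 0.1], [0.0002, 0.006, 0, 0, 0, 0.05], [0.0002, 0.006, 0, 0, 0, 0], [0.0002, 0.006, 0, 0, 0, 0], [0.0002, 0.005, 0, 0, 0, 0]])

```text
t: 8.52
ee_pos: [568.5, -229.0, 43.4]
orientation: [1.066, 1.296, -1.069]
ft_force: [-4.6, -0.9, 5.9]
width: 10.1
```

```bash
python3 s.py; python3 - <<'E'
from st import *
p,K,R,t=img("wrist"); np.savez("w6.npz",p=p,K=K,R=R,t=t); cv2.imwrite("pics/w6.png",p)
E
```

```text
8.53 pos [ 568.5 -229.    43.4] yaw 10.97 toolx [-0.0031 -0.     -1.    ] F [-4.6 -0.9  5.9] M [-0.15  0.4  -0.03] w 10.1
```

View pics/w6.png

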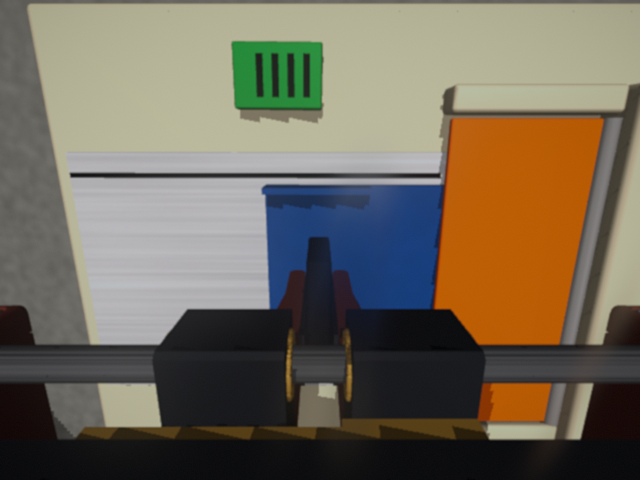

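The guard's front is under the flap, and the flap still lies flat (edge (450,118)–(440,300)). I'll check the centring.

```bash
python3 - <<'E'
from st import *
d=np.load("w6.npz");C=(d["K"],d["R"],d["t"]);tcp=np.array([568.5,-229.0])
for z in(37,41): station(d["p"],C,tcp,10.97,80,435,166,182,o=(425,0,0,0),o0=125,o1=300,zf=z)
d0=np.load("w5.npz");f=[]
E
```

```text
line yaw 10.939254 flap yaw 10.857361
line is 54.49679007578743 to +y of TCP (centred: 54.0)  flap edge 59.257667762509335 ahead of TCP
line yaw 10.939254 flap yaw 10.857435
line is 54.49679007578743 to +y of TCP (centred: 54.0)  flap edge 57.86356240105675 ahead of TCP
```

Centred within about 0.5 mm, with roughly 14 mm to the stop.

Call:
carry_out(commands=[[0.0002, 0.004, 0, 0, 0, 0.1], [0.0002, 0.004, 0, 0, 0, 0.05], [0.0002, 0.003, 0, 0, 0, 0]])

```text
t: 8.95
ee_pos: [579.2, -227.0, 43.3]
orientation: [1.066, 1.296, -1.068]
ft_force: [-6.1, -0.6, 5.9]
width: 9.8
```

```bash
python3 s.py
```

```text
8.95 pos [ 579.2 -227.    43.3] yaw 10.98 toolx [-2.1e-03  4.0e-04 -1.0e+00] F [-6.1 -0.6  5.9] M [-0.24  0.53  0.02] w 9.8
```

Call:
carry_out(commands=[[0.0002, 0.002, 0, 0, 0, 0.05], [0.0002, 0.0012, 0, 0, 0, 0]])

```text
t: 9.2
ee_pos: [581.6, -226.6, 43.3]
orientation: [1.066, 1.297, -1.069]
ft_force: [-8.7, -3.2, 9.6]
width: 10.0
```

```bash
python3 s.py
```

```text
9.2 pos [ 581.6 -226.6   43.3] yaw 11.0 toolx [-3.3e-03  4.0e-04 -1.0e+00] F [-8.7 -3.2  9.6] M [-0.48  1.07 -0.02] w 10.0
```

Call:
carry_out(commands=[[0.0001, 0.001, 0, 0, 0, 0]])

```text
t: 9.32
ee_pos: [581.6, -226.6, 43.4]
orientation: [1.065, 1.299, -1.07]
ft_force: [-8.4, -2.2, 9.4]
width: 9.9
```

Call:
carry_out(commands=[[0.0001, 0.001, 0, 0, 0, 0]])

```text
t: 9.45
ee_pos: [581.7, -226.6, 43.6]
orientation: [1.064, 1.3, -1.071]
ft_force: [-7.7, -0.8, 7.8]
width: 10.3
```

Call:
carry_out(commands=[[0.0001, 0.001, 0, 0, 0, 0]])

```text
t: 9.57
ee_pos: [581.7, -226.6, 43.7]
orientation: [1.063, 1.302, -1.072]
ft_force: [-8.2, -0.3, 7.9]
width: 9.9
```

It has stopped moving: travel has met the stop and the tool is starting to pitch. I'll check the pose, then level and press.

```bash
python3 s.py
```

```text
9.57 pos [ 581.7 -226.6   43.7] yaw 11.0 toolx [-9.2e-03  6.0e-04 -1.0e+00] F [-8.2 -0.3  7.9] M [-0.39  0.79 -0.02] w 9.9
```

Call:
carry_out(commands=[[0.0003, 0, 0, 0, 0, 0.4]])

```text
t: 9.7
ee_pos: [581.6, -226.6, 43.4]
orientation: [1.067, 1.297, -1.067]
ft_force: [-0.3, 0.9, 1.1]
width: 10.0
```

```bash
python3 s.py
```

```text
9.7 pos [ 581.6 -226.6   43.4] yaw 11.0 toolx [-0.0022  0.0019 -1.    ] F [-0.3  0.9  1.1] M [-0.1   0.04 -0.  ] w 10.0
```

Before accepting this as the stop rather than stiction, I'll push forward with less down-load.

Call:
carry_out(commands=[[0, 0.002, 0, 0, -0.13, 0.1]])

```text
t: 9.82
ee_pos: [581.7, -226.6, 43.3]
orientation: [1.065, 1.297, -1.069]
ft_force: [-14.5, -5.4, 11.5]
width: 9.9
```

```bash
python3 s.py
```

```text
9.82 pos [ 581.7 -226.6   43.3] yaw 11.02 toolx [-0.0038  0.     -1.    ] F [-14.5  -5.4  11.5] M [-0.88  1.99 -0.07] w 9.9
```

Call:
carry_out(commands=[[-0.0003, 0.003, 0, 0, 0, 0.1]])

```text
t: 9.95
ee_pos: [581.7, -226.5, 43.5]
orientation: [1.063, 1.301, -1.071]
ft_force: [-16.9, -6.6, 13.3]
width: 9.9
```

```bash
python3 s.py
```

```text
9.95 pos [ 581.7 -226.5   43.5] yaw 11.05 toolx [-7.9e-03  4.0e-04 -1.0e+00] F [-16.9  -6.6  13.3] M [-1.08  2.26 -0.12] w 9.9
```

That's rigid: 18 N forward with no travel. I'll level out and set the pressing force.

Call:
carry_out(commands=[[0.0003, 0.0002, 0, 0.05, 0, 0.4], [0.0003, 0.0003, 0, 0, 0, 0.1]])

```text
t: 10.2
ee_pos: [581.7, -226.6, 43.3]
orientation: [1.069, 1.295, -1.066]
ft_force: [-5.1, 0.7, 8.8]
width: 10.0
```

```bash
python3 s.py
```

```text
10.2 pos [ 581.7 -226.6   43.3] yaw 10.98 toolx [ 1.0e-04  2.2e-03 -1.0e+00] F [-5.1  0.7  8.8] M [-0.22  0.82 -0.01] w 10.0
```

Call:
carry_out(commands=[[0.0004, 0.0003, 0, 0, -0.1, 0]])

```text
t: 10.32
ee_pos: [581.7, -226.6, 43.3]
orientation: [1.067, 1.294, -1.067]
ft_force: [-5.7, -1.6, 10.8]
width: 9.8
```

```bash
python3 s.py; python3 - <<'E'
from st import *
for i in range(5):
    p,K,R,t=img("wrist"); o=ctrl.get_obs(); print(o["ft_force"].round(1),o["ee_pos"].round(1))
o=ctrl.get_obs(); tcp=o["ee_pos"][:2]; C=(K,R,t); np.savez("w7.npz",p=p,K=K,R=R,t=t); cv2.imwrite("pics/w7.png",p)
for z in(37,41): station(p,C,tcp,11,60,435,166,182,o=(410,0,0,0),o0=125,o1=300,zf=z)
a,K,R,t=img("side"); b=img("scene")[0]
cv2.imwrite("pics/fin.png",np.hstack([cv2.resize(a[240:380,240:440],(400,280),interpolation=2),cv2.resize(b[170:290,160:340],(400,280),interpolation=2)]))
E
python3 s.py
```

```text
10.32 pos [ 581.7 -226.6   43.3] yaw 10.99 toolx [-2.e-04  4.e-04 -1.e+00] F [-5.7 -1.6 10.8] M [-0.23  0.98 -0.02] w 9.8
[-6.  -0.3  9.7] [ 581.7 -226.6   43.3]
[-5.9 -0.9  9.6] [ 581.7 -226.6   43.3]
[-6.3 -0.   8.6] [ 581.7 -226.6   43.3]
[-5.7 -0.   8.6] [ 581.7 -226.6   43.3]
[-5.5 -1.   9.1] [ 581.7 -226.6   43.3]
line yaw 10.917158 flap yaw 11.177759
line is 54.63946916486768 to +y of TCP (centred: 54.0)  flap edge 46.01171553739457 ahead of TCP
line yaw 10.917158 flap yaw 11.1776705
line is 54.63946916486768 to +y of TCP (centred: 54.0)  flap edge 44.928602911782264 ahead of TCP
10.68 pos [ 581.7 -226.6   43.3] yaw 10.99 toolx [-2.e-04  4.e-04 -1.e+00] F [-5.2 -1.2  8.6] M [-0.27  0.87 -0.04] w 10.0
```

View pics/w7.png

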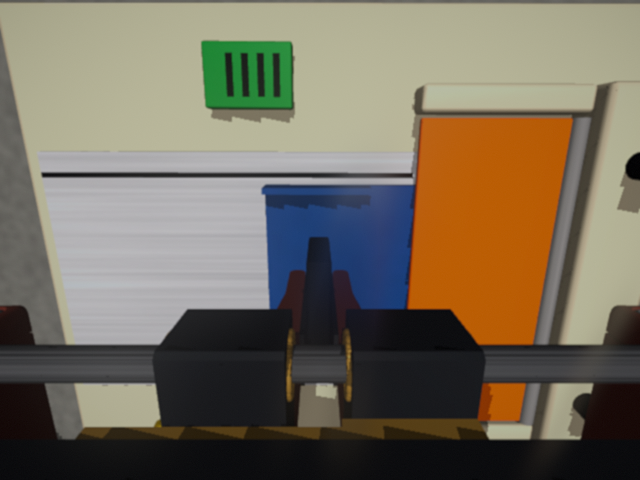

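View pics/fin.png

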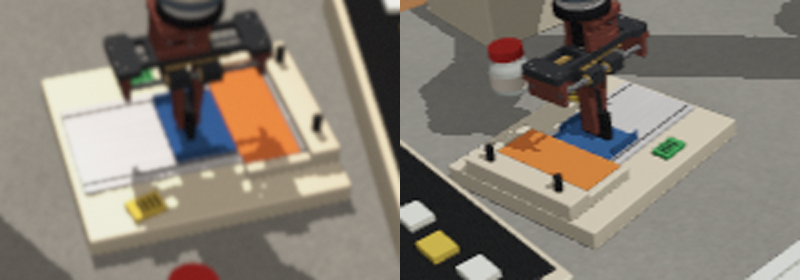

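The final views show the guard's +y edge parallel to the line (rows 186 and 175). The flap is flat, with its edge at columns 410–420, and the cassettes are in place. Flap edge to fin measures 45–46 mm against 45 mm when home. I'll hand it in.

```bash
python3 -c "
from h import *
print(ctrl.close_job())"; python3 s.py
```

```text
the job is handed in; nothing more can be done
None
the job is handed in; nothing more can be done
```

The guard is lying on the board, pushed under the flap against the stop. I handed the job in at about 10.7 s with the gripper still holding the fin and pressing down.

- **Position:** it is about 0.6 mm off centre between the lines, towards −y, with yaw within about 0.1° of the lines.
- **Home against the stop:** an 18 N forward push gave no further travel. The flap edge measures 45–46 mm ahead of the fin, against 45 mm when home. The stop was met about 1 mm earlier than my estimate, which is within camera error.
- **Pressing force:** the wrist read 8.6–10.8 N downward after the last move, settling at about 9 N. The guard's own weight adds about 1.7 N, so the board carries roughly 10.5 N. About 5 N of forward push remains against the stop.
- **Flap and surroundings:** the flap looked flat in all the pictures, but I did not measure its angle. Both cassettes and the pot looked undisturbed in the last views. I did not check the jar, mould, brush or tray again at the end; the jar and mould looked untouched just after the lift.
- **During the job:** first contact with the board reached about 18 N on the wrist. While pushing against the stop the tool pitched nose-down by about 0.5° twice, and I levelled it again before the final press.

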